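Open the board magazine and hold its gate wide

ROBOT

A 7-joint arm with a two-finger parallel gripper is mounted at the origin on the work surface. World frame = base frame: x ahead of the robot, y to its left, z up, the work surface at z = 0. Lengths are in m, angles in rad, forces in N, time in s.
With the tool pointing down it reaches from about 0.425 to 0.8 m from the base axis. Payload 8.3 kg.
Tool frame: the origin (TCP) lies midway between the tips of the shut fingers; the grasp point (between the pads) lies 19 mm behind it; z points along the fingers, y is the line along which they close (so a half turn about z gives the same grasp; the last joint's range is limited). The gripper opens to 85 mm and grips with 20 to 120 N. Pads are 22 mm wide; open, the fingers measure 114 mm over their backs; the gripper's body (76 mm by 85 mm) begins 54 mm behind the grasp point. The pads swing forward as they close: fully open they stand 13 mm farther back than shut.
Start: joints at [-1.31, 0.383, 0.016, 1.37, -0.006, 1.388, -0.046], TCP at [0.199, 0.593, 0.231] pointing down, gripper open.
Joint ranges: [-2.95, 2.95], [-0.25, 2.06], [-1.52, 1.56], [0.18, 2.33], [-1.44, 4.58], [0.02, 2.06], [-3.01, 3.01]. Speed limits (rad/s): [2.39, 2.39, 3.01, 3.01, 3.14, 3.14, 3.14].

INTERFACE

Orientations are given as a unit quaternion [w, x, y, z].
In Python, from station import monitor, viewer, manip gives the robot as it stands. The module is installed in compiled form; this text tells all that it offers.
- The arm moves only by the tool jog_arm, never from a script. Its argument "plan" is a list of rows, each a list of 7 numbers: the shift along the tool's x, y, z in mm, then the turn, a rotation vector about the tool's x, y, z in degrees, then the opening, from 0 (shut) to 1 (fully open). In form: [[x, y, z, wx, wy, wz, claw], ...]. A call has 1 to 12 rows; each row shifts and turns the commanded pose from where the row before left it, along the tool's axes as they then stand; what a row does not reach is not made up. A row lasts 1/8 s, in which the tool goes at most 62.5 mm and 10.7 degrees, less where a joint would pass 70% of its speed; a pose out of reach is approached as far as the arm can. A call with a gripper value outside its range is refused whole. The fingers move at their own pace and stop on an object; "squeeze" is the grip in N (left out, the last holds). Time passes only in rows, so rows that do not move let the fingers close. It gives the time, the measured TCP pose, the force, the opening and the grip force at its end, in the units of the state.
- monitor.state(): the state, without advancing time (a new reading comes with each control period).
- viewer.camera(name): name is "scene" or "side" or "wrist"; returns the picture (384x512x3 uint8, red, green, blue); there is no depth.
- viewer.camera_params(name): a dict with "intrinsics" (3x3 intrinsics, pixels), "R" (3x3) and "t" (3): a world point X has camera coordinates R X + t. Camera axes: x right, y down, z forward; pixel columns grow to the right and rows downward; lengths in m; the calibration is good to about 2 mm. The wrist camera is an equidistant fisheye: a pixel r from the principal point sees the ray r / f radians off the axis. A picture is of the moment at which its call begins: read the wrist's pose just before it. camera_params takes no time and is no camera call; for the wrist camera it gives the pose at the moment of the call.
- manip.hand_in(): hands the job in; it is judged then, once.
The state is a dict: "time": time; "joint_positions": joint angles; "dq": joint speeds; "effort": joint torques, N m; "ee_pos": TCP position; "tcp_rot": TCP orientation; "wrist_force": force on the tool from outside, world axes, zero at the start; "ft_torque": the same for the moment, N m; "grip_width": finger opening in m; "finger_force": force on a finger pad.
Only numpy, scipy, OpenCV 4.12 (cv2) and the standard library are available. Lean on these libraries where they do the work, as an engineer would, in place of code of your own. Each camera call takes 0.05 s, during which the arm holds its last target. There are 200 camera calls.

TASK

Open the circuit-board magazine for the inspector: pinch its red latch catch so that the gate springs ajar, then pinch the yellow safety catch so that it comes free, and swing the gate by its pull bar out past its detent. Finish while still holding the pull bar with the gate standing wide, at right angles to the magazine's front or a little further, so that the boards can be slid out; the gate falls back if let go. Leave everything else on the bench and on the magazine where it is.

Things in the scene. Friction and masses are not known exactly. Their poses are not given: they have to be found in the camera images.
- magazine: circuit-board magazine fixed on the bench: aluminium base and roof, black slotted sides, green boards inside. 200 mm deep (x), 270 wide (y), roof top at 200 mm. Origin on the bench under its centre. Its frame: x into the magazine away from the gate, y to the left as you face the gate, z up. The catches stand at the front of the roof: red at x = -72, y = -73; yellow at x = -72, y = +22 mm.
- latch_rest: fixed half of the red catch: black upright rest facing the sliding red tab. Origin on the roof midway between their outer faces, tab out; magazine's axes. Each is 24 mm (x) by 8 mm (y), top 36 mm above the roof. Rest's outer face at y = +22 mm; tab's at y = -22, -10 when fully in. Pinch across y from above, 22 mm above the roof, centred at y = +6 (the middle once squeezed).
- latch (a joint): travel of the red tab towards its rest, m: 0 out, 0.012 fully squeezed. The main latch: frees the shut gate beyond about 0.007. Springs back out when let go (4 N at first, 10 N fully in).
- safety_rest: fixed half of the yellow catch: black upright rest facing the sliding yellow tab. Origin on the roof midway between their outer faces, tab out; magazine's axes. Each is 24 mm (x) by 8 mm (y), top 36 mm above the roof. Rest's outer face at y = +22 mm; tab's at y = -22, -10 when fully in. Pinch across y from above, 22 mm above the roof, centred at y = +6 (the middle once squeezed).
- safety (a joint): travel of the yellow tab towards its rest, m: 0 out, 0.012 fully squeezed. The safety catch: frees the ajar gate beyond about 0.007; keep it squeezed at least half a second, until the gate has sprung clear, or it catches the gate again. Springs back out when let go (4 N at first, 10 N fully in).
- gate (a joint): angle of the gate, rad: 0 shut; grows as its free edge swings out towards the robot, clockwise seen from above; end stop at 1.85. Its damped spring hinge pushes it out up to about 0.3 and pulls it back from beyond (0.36 N m per rad). Pinching the red catch lets it spring to about 0.08, where the safety catch stops it; pinching the yellow one lets it spring on to about 0.3.
- gate_hinge (a point): point on the gate's upright hinge axis at roof height (200 mm), at x = -108, y = +120 mm in the magazine's frame, whose axes it has. The gate is a clear panel in an aluminium frame, 10 mm thick, 245 mm from hinge to free edge, top at 196 mm, with two steel lugs on its top edge (up to 216 mm), 115 and 210 mm from the hinge axis.
- detent_housing (a point): top of the dark spring-plunger block of the gate's detent, on the roof at the hinge corner, 218 mm above the bench. The ball detent resists while the gate turns between about 0.75 and 1.25 rad (up to about 12 N at the pull bar to push through). A gate let go wider than that falls back and rests on the detent at about 1.25 rad, so it must be held.
- pull: round upright steel pull bar, 12 mm thick, on the gate's outer face, its free end up to 245 mm. Origin on its axis 20 mm below the top (225 mm high), where it can be gripped from above; 145 mm from the hinge axis along the gate, 41 mm in front of the gate's middle plane. Turns with the gate: x points from bar to gate, y along the gate to the hinge, z up; as the magazine's axes when shut.
- spool: loose solder spool, aluminium, 52 mm across and 39 mm high, standing on the middle of the magazine's roof; origin at its underside; leave it alone
- board: loose green circuit board 100 x 75 mm, 14 mm high, lying on the dark mat on the right; origin at its underside; leave it alone
- water_bottle: loose clear water bottle with blue cap, 66 mm across, 210 mm high, on the left; origin at its underside; leave it alone
- flux_jar: loose small amber jar with black lid, 48 mm across, 48 mm high; origin at its underside; leave it alone
- driver: loose screwdriver with green handle, 170 mm long, lying on the right near the robot; leave it alone
- parts_tray: loose blue tray, 90 x 130 mm, 25 mm high, on the left; origin at its underside; leave it alone
- tape_roll: loose roll of amber tape, 68 mm across, 19 mm high, lying flat; origin at its underside; leave it alone

How it is judged:
By the outcome, as a careful person would: the job done as asked, in the order asked, and still so for the second after the job is handed in, while the arm keeps its last pose, push and grip.
It also fails if it takes over 59 s, if anything falls off the work surface, if the arm or the gripper's body presses on something with over 40 N, if the wrist force passes 120 N, or if a joint passes its speed limit or range.

## Working session

There is one attempt and no reset: what is moved stays moved. The work goes in short steps, Python scripts to look and compute and a tool call to move; the robot and the scene stay as the last step left them, time stands still between calls to the robot, and variables do not carry over. Pictures are saved under pics/ and viewed, at most 10 in all, crops included, and the job is handed in when it is done.

Besides the shell and the picture viewer there is one more tool, called after "Call:" as name(argument=value, ...) on one line, values as JSON. jog_arm: Moves the arm, as the interface text tells. Its arguments: {"type":"object","properties":{"plan":{"type":"array","items":{"type":"array","items":{"type":"number"}}},"squeeze":{"type":"number"}},"required":["plan"]}

```bash
mkdir -p pics; python3 - <<'E'
from station import monitor, viewer
import cv2,json,numpy as np
s=monitor.state(); print(s)
for n in("scene","side"):
    im=viewer.camera(n); p=viewer.camera_params(n)
    cv2.imwrite(f"pics/{n}0.png",im[:,:,::-1]); np.save(f"{n}0.npy",im)
    print(n,{k:np.round(np.array(v),4).tolist() for k,v in p.items()})
a=[cv2.imread(f"pics/{n}0.png") for n in("scene","side")]
E
```

```text
{'time': 0.0, 'joint_positions': array([-1.30990144,  0.38421898,  0.01637462,  1.37119001, -0.00629353,
        1.38823023, -0.04649575]), 'dq': array([ 0.00105731,  0.00039778,  0.00067892,  0.00057924, -0.00114173,
        0.00213943,  0.00039546]), 'effort': array([ 3.58798907e-04, -6.27610445e+01,  8.44585262e-01, -3.71823120e+01,
        1.67100260e-02,  1.43416738e-02, -1.85290503e-05]), 'ee_pos': array([0.1986557 , 0.59203053, 0.23027462]), 'tcp_rot': array([-1.39291909e-04,  1.61157313e-01,  9.86928226e-01, -9.88768957e-04]), 'wrist_force': array([-0.14557874, -0.15264172, -0.61256729]), 'ft_torque': array([ 0.05180245, -0.0172657 ,  0.02096416]), 'finger_force': 0.0, 'grip_width': 0.08538817481786688}
scene {'intrinsics': [[349.2436, 0.0, 251.0025], [0.0, 349.2436, 189.5351], [0.0, 0.0, 1.0]], 'R': [[-0.9357, 0.3525, 0.0143], [0.2128, 0.5963, -0.7741], [-0.2814, -0.7213, -0.6329]], 't': [0.4847, -0.0624, 1.3507]}
side {'intrinsics': [[351.4402, 0.0, 251.85], [0.0, 351.4402, 192.7337], [0.0, 0.0, 1.0]], 'R': [[0.8906, -0.4546, -0.0123], [-0.3225, -0.6124, -0.7218], [0.3206, 0.6468, -0.692]], 't': [-0.4429, 0.3359, 1.0654]}
```

View pics/scene0.png

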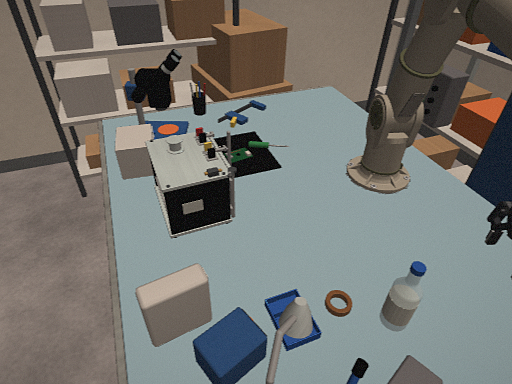

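View pics/side0.png

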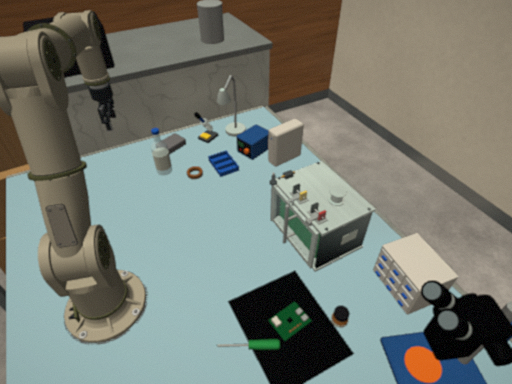

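Both views show the magazine: in the scene view the roof is at about (188,155) and the catches at (200-210,130-155). In the side view red is at (321,216), yellow at (303,195), and the detent block at (288,175). I'll zoom in on both.

```bash
python3 - <<'E'
import cv2,numpy as np
a=cv2.imread("pics/scene0.png")[115:240,140:255]; b=cv2.imread("pics/side0.png")[155:275,260:380]
a=cv2.resize(a,(396,430),interpolation=cv2.INTER_CUBIC);b=cv2.resize(b,(400,400),interpolation=cv2.INTER_CUBIC)
b=cv2.copyMakeBorder(b,0,30,4,0,cv2.BORDER_CONSTANT)
print(396/115,430/125,400/120)
cv2.imwrite("pics/zoom0.png",np.hstack([a,b]))
for n in("scene","side"):
    im=np.load(n+"0.npy"); h=cv2.cvtColor(im,cv2.COLOR_RGB2HSV)
    for c,lo,hi in(("red",(0,150,80),(6,255,255)),("red2",(172,150,80),(180,255,255)),("yel",(20,140,100),(32,255,255))):
        m=cv2.inRange(h,lo,hi); k,l,st,ce=cv2.connectedComponentsWithStats(m)
        print(n,c,[(st[i].tolist(),ce[i].round(1).tolist()) for i in range(1,k) if st[i][4]>4])
E
```

```text
3.4434782608695653 3.44 3.3333333333333335
scene red [([196, 128, 7, 6, 28], [198.7, 130.1])]
scene red2 []
scene yel [([196, 86, 1, 5, 5], [196.0, 88.0]), ([231, 117, 5, 10, 38], [233.2, 121.2]), ([204, 142, 7, 9, 41], [207.0, 145.1])]
side red [([320, 211, 5, 4, 10], [322.0, 212.5])]
side red2 []
side yel [([200, 133, 11, 6, 48], [205.3, 135.5]), ([301, 191, 5, 4, 8], [303.0, 192.5])]
```

View pics/zoom0.png

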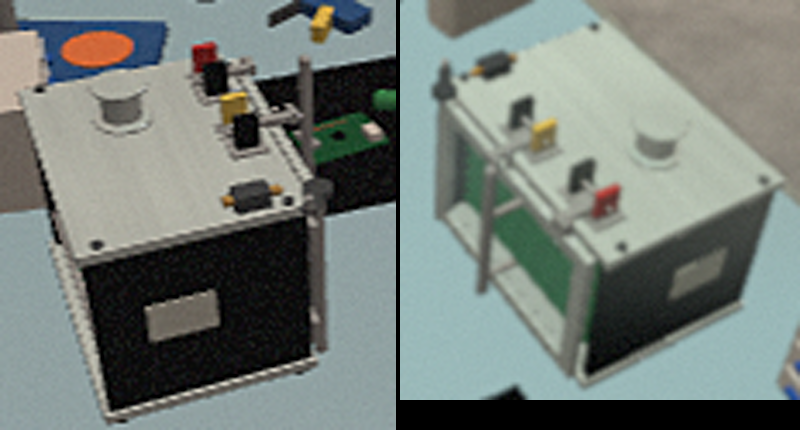

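```bash
cat > h.py <<'E'
import numpy as np, cv2
from station import monitor, viewer
from scipy.spatial.transform import Rotation as Ro
def ray(n,u,v):
    p=viewer.camera_params(n); K=np.array(p["intrinsics"]);R=np.array(p["R"]);t=np.array(p["t"])
    return -R.T@t, R.T@np.linalg.inv(K)@[u,v,1]
def plane(n,u,v,z):
    c,d=ray(n,u,v); return c+d*(z-c[2])/d[2]
def tri(*o):
    A=np.zeros((3,3));b=np.zeros(3)
    for q in o:
        c,d=ray(*q); d=d/np.linalg.norm(d); M=np.eye(3)-np.outer(d,d); A+=M;b+=M@c
    return np.linalg.solve(A,b)
E
python3 - <<'E'
from h import *
np.set_printoptions(precision=4,suppress=True)
print("red",tri(("scene",198.7,130.1),("side",322,213.5)),"yel",tri(("scene",207,145.1),("side",303,193.5)))
S=lambda X,Y:(260+(X-400)/3.333,155+Y/3.333); C=lambda X,Y:(140+X/3.443,115+Y/3.44)
fr=plane("side",*S(608,265),.2);br=plane("side",*S(783,180),.2);bl=plane("side",*S(595,22),.2);fl=plane("side",*S(445,82),.2)
bl2=plane("scene",*C(83,262),.2);br2=plane("scene",*C(22,95),.2);fl2=plane("scene",*C(315,210),.2)
for k in "fr br bl fl bl2 br2 fl2".split(): print(k,eval(k))
n=np.linalg.norm
print(n(fr-br),n(bl-br),n(fl-fr),n(bl2-br2),n(fl2-bl2))
print("bar",tri(("scene",*C(306,60)),("side",*S(490,168))),"det",tri(("scene",*C(250,188)),("side",*S(493,60))))
E
```

```text
red [ 0.6459 -0.1573  0.2267] yel [ 0.6438 -0.061   0.2258]
fr [ 0.6187 -0.2057  0.2   ]
br [ 0.8165 -0.1974  0.2   ]
bl [0.7976 0.0705 0.2   ]
fl [0.6119 0.0615 0.2   ]
bl2 [0.8023 0.0853 0.2   ]
br2 [ 0.8135 -0.1794  0.2   ]
fl2 [0.6112 0.0818 0.2   ]
0.19788522781767484 0.26853841603223977 0.2672979762465647 0.2649501281034417 0.19114839733034247
bar [ 0.5652 -0.0916  0.2387] det [0.6596 0.0535 0.2152]
```

The measurements agree with each other: magazine origin about (0.714, -0.063), yaw about 0.03 rad, bar height 0.239 and detent height 0.215. I'll lift and fly over to hover, then look with the wrist camera.

Call:
jog_arm(plan=[[0,0,-50,0,0,0,1],[0,0,-50,0,0,0,1],[-40,-32,0,0,0,0,1],[-40,-32,0,0,0,0,1],[-40,-32,0,0,0,0,1],[-40,-32,0,0,0,0,1],[-40,-32,0,0,0,0,1],[-40,-32,0,0,0,0,1],[-40,-32,0,0,0,0,1],[-40,-32,0,0,0,0,1],[-40,-32,0,0,0,0,1],[-40,-32,0,0,0,0,1]], squeeze=60)

```text
time: 1.6
ee_pos: [0.4767, 0.1603, 0.3311]
tcp_rot: [-0.0, 0.161, 0.987, -0.0]
wrist_force: [0.4, 0.7, 0.4]
grip_width: 0.0853
finger_force: 0.0
```

Call:
jog_arm(plan=[[-40,-33,0,0,0,0,1],[-40,-33,0,0,0,0,1],[-40,-33,0,0,0,0,1],[-40,-33,0,0,0,0,1],[-40,-32,0,0,0,0,1],[-38,-32,0,0,0,0,1],[0,0,0,0,0,-10,1],[0,0,0,0,0,-10,1],[0,0,0,0,0,0,1],[0,0,0,0,0,0,1]])

```text
time: 2.85
ee_pos: [0.6394, -0.0995, 0.3311]
tcp_rot: [-0.0, -0.011, 1.0, 0.0]
wrist_force: [0.2, 0.2, -0.9]
grip_width: 0.0855
finger_force: 0.0
```

```bash
python3 - <<'E'
from h import *
s=monitor.state(); print(s["time"],s["ee_pos"],Ro.from_quat(s["tcp_rot"][[1,2,3,0]]).as_matrix().round(4).tolist(),s["joint_positions"].round(2))
p=viewer.camera_params("wrist"); im=viewer.camera("wrist"); np.save("w1.npy",im); np.savez("w1p.npz",**{k:np.array(v) for k,v in p.items()})
print({k:np.round(np.array(v),4).tolist() for k,v in p.items()})
cv2.imwrite("pics/w1.png",cv2.resize(im[:,:,::-1],(768,576)))
E
```

```text
2.85 [ 0.63941248 -0.09945216  0.33108604] [[-0.9998, -0.0216, -0.0005], [-0.0216, 0.9998, 0.0002], [0.0005, 0.0002, -1.0]] [-0.22  0.45  0.53  1.12 -0.22  1.63  1.84]
{'intrinsics': [[297.3186, 0.0, 259.2067], [0.0, 297.3186, 187.3414], [0.0, 0.0, 1.0]], 'R': [[-0.0219, 0.9998, -0.0003], [0.9461, 0.0208, 0.3233], [0.3232, 0.0068, -0.9463]], 't': [0.1141, -0.6761, 0.2674]}
```

View pics/w1.png

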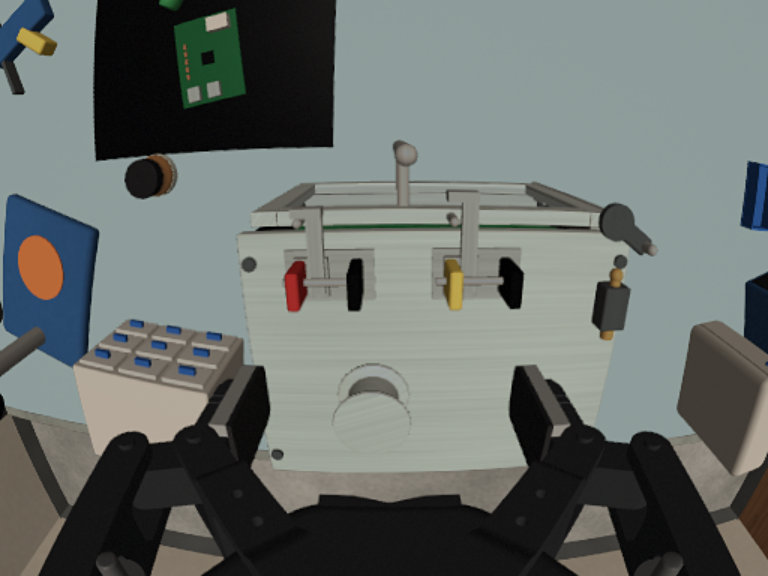

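The wrist view (×1.5) shows the red tab at (295,286), its rest at (355,285), the yellow tab at (454,285), its rest at (511,283), the bar top at (406,154) and the roof screws at (249,265), (620,262) and (278,455). I'll project these points to their heights.

```bash
cat >> h.py <<'E'
def wray(p,u,v):
    K=p["intrinsics"]; d=np.array([u-K[0,2],v-K[1,2]]); r=np.hypot(*d); th=r/K[0,0]
    e=np.array([*(d/r*np.sin(th)),np.cos(th)]); R=p["R"]; return -R.T@p["t"], R.T@e
def wplane(p,u,v,z):
    c,d=wray(p,u,v); return c+d*(z-c[2])/d[2]
E
python3 - <<'E'
from h import *
np.set_printoptions(precision=4,suppress=True)
p=dict(np.load("w1p.npz")); im=np.load("w1.npy"); print(-p["R"].T@p["t"])
f=lambda X,Y,z: wplane(p,X/1.5,Y/1.5,z)
for n,X,Y in(("scrFR",249,265),("scrFL",620,262),("scrBR",278,455),("roofFR",240,234),("roofFL",614,229),("roofBR",271,470)): print(n,f(X,Y,.2))
print("bar",f(406,154,.245), "hingecap",f(617,220,.2))
h=cv2.cvtColor(im,cv2.COLOR_RGB2HSV)
for n,lo,hi in(("red",(0,150,80),(6,255,255)),("yel",(20,140,80),(32,255,255))):
    m=cv2.inRange(h,lo,hi); m[:160]=0; m[215:]=0
    c=max(cv2.findContours(m,0,2)[0],key=cv2.contourArea); b=cv2.minAreaRect(c)
    print(n,cv2.boundingRect(c)); x,y,w,hh=cv2.boundingRect(c)
    print(" leftedge top",wplane(p,x-.5,y+hh/2,.236)," TL",wplane(p,x,y,.236),"BL",wplane(p,x,y+hh,.236), "rightedge base",wplane(p,x+w,y+hh/2,.2))
print("rest tops: red",f(347,286,.236),f(363,286,.236)," yel",f(500,284,.236),f(522,284,.236))
E
python3 - <<'E'
import cv2
a=cv2.imread('pics/w1.png')[230:330,230:640]
cv2.imwrite('pics/w1z.png',cv2.resize(a,(800,195),interpolation=cv2.INTER_CUBIC))
E
```

```text
[ 0.5557 -0.1019  0.4716]
scrFR [ 0.6394 -0.192   0.2   ]
scrFL [0.6309 0.061  0.2   ]
scrBR [ 0.7994 -0.1864  0.2   ]
roofFR [ 0.6185 -0.1969  0.2   ]
roofFL [0.6078 0.052  0.2   ]
roofBR [ 0.8174 -0.1946  0.2   ]
bar [ 0.5655 -0.0931  0.245 ] hingecap [0.6015 0.0535 0.2   ]
red (190, 174, 13, 33)
 leftedge top [ 0.6403 -0.1598  0.236 ]  TL [ 0.6256 -0.1586  0.236 ] BL [ 0.6557 -0.1603  0.236 ] rightedge base [ 0.653  -0.1549  0.2   ]
yel (297, 173, 12, 33)
 leftedge top [ 0.6374 -0.0686  0.236 ]  TL [ 0.6229 -0.0691  0.236 ] BL [ 0.6524 -0.0672  0.236 ] rightedge base [ 0.6496 -0.0512  0.2   ]
rest tops: red [ 0.6397 -0.1236  0.236 ] [ 0.6394 -0.1146  0.236 ]  yel [ 0.6366 -0.0366  0.236 ] [ 0.6363 -0.0233  0.236 ]
```

View pics/w1z.png

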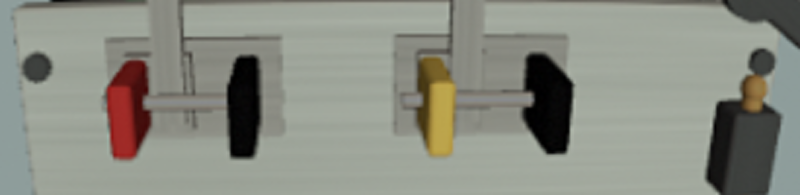

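The projections agree: origin (0.7133, -0.0629), yaw 0.034, so the red pinch point is (0.6436, -0.1323) and the yellow (0.6403, -0.0373). Next I'll descend on the red catch.

Call:
jog_arm(plan=[[-3.5,-33,0,0,0,-0.7,1],[0,0,40,0,0,0,1],[0,0,40,0,0,0,1],[0,0,30,0,0,0,1],[0,0,20,0,0,0,1],[0,0,0,0,0,0,1],[0,0,0,0,0,0,1]], squeeze=40)

```text
time: 3.78
ee_pos: [0.6443, -0.1326, 0.2025]
tcp_rot: [0.001, -0.018, 1.0, -0.0]
wrist_force: [0.3, -0.1, 0.2]
grip_width: 0.0855
finger_force: 0.0
```

Call:
jog_arm(plan=[[0,0,0,0,0,0,0.3],[0,0,0,0,0,0,0.3],[0,0,0,0,0,0,0.3],[0,0,0,0,0,0,0.3],[0,0,0,0,0,0,0.3],[0,0,0,0,0,0,0.3],[0,0,0,0,0,0,0.3],[0,0,0,0,0,0,0.3],[0,0,0,0,0,0,0.3],[0,0,0,0,0,0,0.3]])

```text
time: 5.03
ee_pos: [0.6442, -0.1317, 0.2032]
tcp_rot: [0.001, -0.019, 1.0, 0.0]
wrist_force: [-3.7, 3.9, 9.3]
grip_width: 0.031
finger_force: 46.0
```

```bash
python3 - <<'E'
from h import *
s=monitor.state(); print(s["time"],s["ee_pos"],s["grip_width"],s["wrist_force"])
im=viewer.camera("wrist"); cv2.imwrite("pics/w2.png",cv2.resize(im[:,:,::-1],(768,576)))
E
```

```text
5.025 [ 0.64418767 -0.13174642  0.20323304] 0.03098452172452996 [-3.69245992  3.94546779  9.25312356]
```

View pics/w2.png

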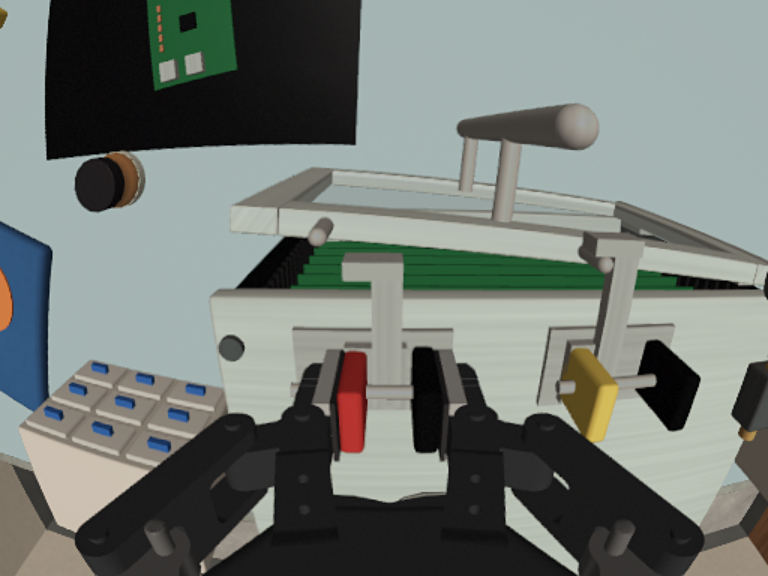

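The red catch is fully squeezed (width 31 mm) and the gate is ajar, with its lug held by the yellow hook at (610,250). I'll release and go to yellow.

Call:
jog_arm(plan=[[0,0,0,0,0,0,1],[0,0,0,0,0,0,1],[0,0,0,0,0,0,1],[0,0,0,0,0,0,1],[0,0,-35,0,0,0,1],[0,0,-35,0,0,0,1],[0,48,0,0,0,0,1],[0,47,0,0,0,0,1],[0,0,35,0,0,0,1],[0,0,33,0,0,0,1],[0,0,0,0,0,0,1],[0,0,0,0,0,0,1]])

```text
time: 6.58
ee_pos: [0.6409, -0.0378, 0.2048]
tcp_rot: [0.001, -0.019, 1.0, -0.0]
wrist_force: [-0.2, 0.0, 0.4]
grip_width: 0.0857
finger_force: 0.0
```

Call:
jog_arm(plan=[[0,0,0,0,0,0,0.3],[0,0,0,0,0,0,0.3],[0,0,0,0,0,0,0.3],[0,0,0,0,0,0,0.3],[0,0,0,0,0,0,0.3],[0,0,0,0,0,0,0.3],[0,0,0,0,0,0,0.3],[0,0,0,0,0,0,0.3],[0,0,0,0,0,0,0.3],[0,0,0,0,0,0,0.3],[0,0,0,0,0,0,0.3],[0,0,0,0,0,0,0.3]])

```text
time: 8.07
ee_pos: [0.6408, -0.0368, 0.2053]
tcp_rot: [0.001, -0.019, 1.0, 0.0]
wrist_force: [-3.6, 3.0, 10.2]
grip_width: 0.0306
finger_force: 45.5
```

Call:
jog_arm(plan=[[0,0,0,0,0,0,0.3],[0,0,0,0,0,0,0.3],[0,0,0,0,0,0,0.3],[0,0,0,0,0,0,0.3],[0,0,0,0,0,0,0.3],[0,0,0,0,0,0,0.3],[0,0,0,0,0,0,0.3],[0,0,0,0,0,0,0.3]])

```text
time: 9.07
ee_pos: [0.6409, -0.0368, 0.2053]
tcp_rot: [0.001, -0.019, 1.0, 0.0]
wrist_force: [-3.3, 3.3, 8.9]
grip_width: 0.031
finger_force: 45.5
```

```bash
python3 - <<'E'
from h import *
s=monitor.state(); print(s["time"],s["ee_pos"],s["grip_width"],s["wrist_force"])
p=viewer.camera_params("wrist"); im=viewer.camera("wrist"); np.save("w3.npy",im); np.savez("w3p.npz",**{k:np.array(v) for k,v in p.items()})
cv2.imwrite("pics/w3.png",cv2.resize(im[:,:,::-1],(768,576)))
E
```

```text
9.075 [ 0.64086661 -0.03678521  0.20533874] 0.03095716735086316 [-3.29858175  3.34855937  8.89763792]
```

View pics/w3.png

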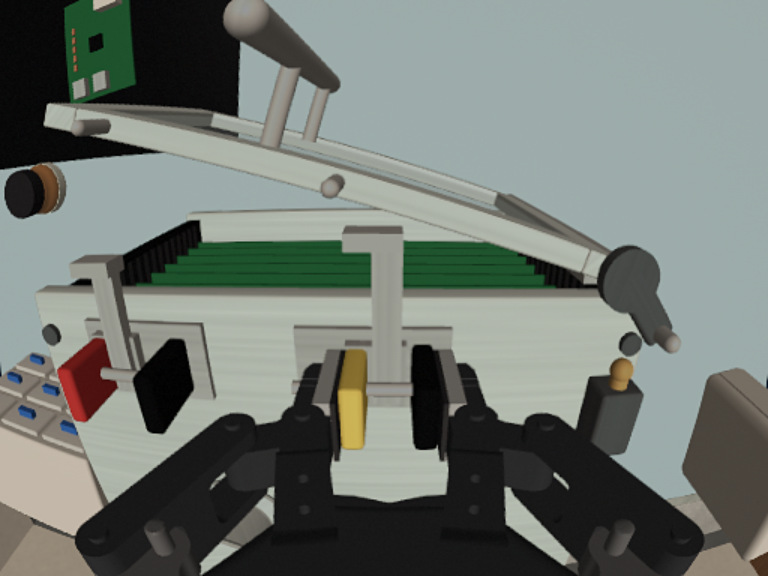

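The gate has sprung clear of the yellow hook, with the bar top at (246,18) and the gate top edge from (45,110) to (600,265). I'll locate the bar.

```bash
cat >> h.py <<'E'
H=np.array([.6013,.0533])
def bar(th,yaw=.034):
    a=yaw-th; c,s=np.cos(a),np.sin(a); R=np.array([[c,-s],[s,c]])
    return H+R@[-.041,-.145]
E
python3 - <<'E'
from h import *
p=dict(np.load("w3p.npz"))
b=wplane(p,246/1.5,18/1.5,.243); print("seen",b, "r",np.hypot(*(b[:2]-H)),"expect",np.hypot(.041,.145))
for th in(.25,.28,.3,.32,.35,.75,1.0,1.25,1.57,1.65,1.7): print(th,bar(th).round(4),np.hypot(*bar(th)))
E
```

```text
seen [ 0.52887646 -0.07491129  0.243     ] r 0.14725251836025188 expect 0.15068510211696443
0.25 [ 0.5302 -0.0795] 0.5361095205889903
0.28 [ 0.5262 -0.0774] 0.531877521700495
0.3 [ 0.5236 -0.0758] 0.5290863892877943
0.32 [ 0.5211 -0.0742] 0.5263211810377785
0.35 [ 0.5173 -0.0718] 0.5222253165142783
0.75 [ 0.4752 -0.0292] 0.47608931539069904
1.0 [0.4587 0.0046] 0.45873090035800573
1.25 [0.4511 0.0414] 0.45298102489069336
1.57 [0.455  0.0892] 0.4636291724006037
1.65 [0.4583 0.1008] 0.4692572847477713
1.7 [0.4609 0.1079] 0.47331645632892827
```

Call:
jog_arm(plan=[[0,0,0,0,0,0,1],[0,0,0,0,0,0,1],[0,0,0,0,0,0,1],[0,0,0,0,0,0,1],[0,0,-40,0,0,0,1],[0,0,-35,0,0,0,1],[39,-12,0,0,0,0,0.8],[39,-12,0,0,0,0,0.8],[39,-11,0,0,0,0,0.8],[0,0,0,0,0,8.3,0.8],[0,0,0,0,0,8.3,0.8],[0,0,0,0,0,0,0.8]])

```text
time: 10.62
ee_pos: [0.5246, -0.0768, 0.2785]
tcp_rot: [0.0, 0.125, 0.992, 0.0]
wrist_force: [-0.2, 0.0, -0.8]
grip_width: 0.0684
finger_force: 0.0
```

```bash
python3 - <<'E'
from h import *
s=monitor.state(); print(s["time"],s["ee_pos"],s["grip_width"],s["wrist_force"])
p=viewer.camera_params("wrist"); p={k:np.array(v) for k,v in p.items()}; im=viewer.camera("wrist"); np.savez("w4p.npz",**p); np.save("w4.npy",im)
cv2.imwrite("pics/w4.png",cv2.resize(im[:,:,::-1],(768,576)))
E
```

```text
10.625 [ 0.52464287 -0.07676529  0.27847525] 0.06840454600132423 [-0.19004207  0.00940804 -0.75278604]
```

View pics/w4.png

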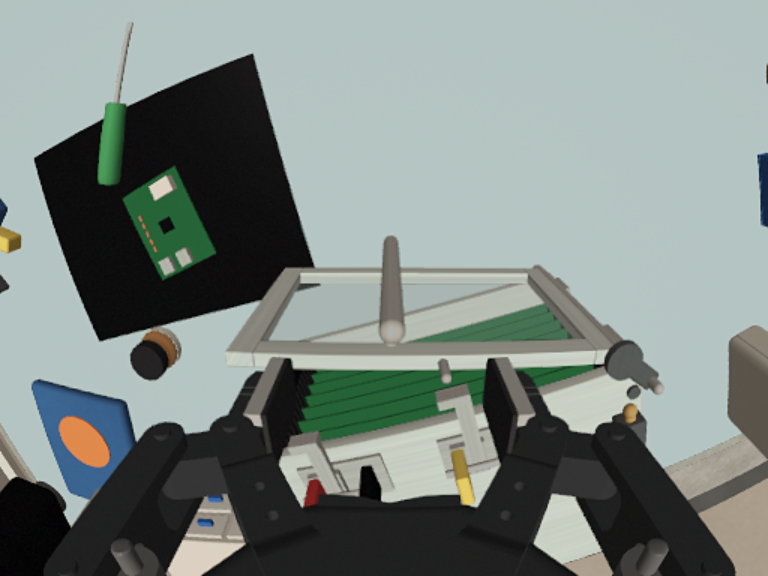

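The bar top is at (391,331), centred between the fingers with the gate parallel to the tool's y axis. I'll check the offset.

```bash
python3 - <<'E'
from h import *
p=dict(np.load("w4p.npz")); b=wplane(p,391/1.5,331/1.5,.244); print(b)
s=monitor.state(); R=Ro.from_quat(s["tcp_rot"][[1,2,3,0]]).as_matrix(); print(R.T@(b-s["ee_pos"]))
E
```

```text
[ 0.52387043 -0.07628607  0.244     ]
[0.00093778 0.00025281 0.03438708]
```

Call:
jog_arm(plan=[[1,0,35,0,0,0,0.8],[0,0,35,0,0,0,0.8],[0,0,0,0,0,0,0.8],[0,0,0,0,0,0,0],[0,0,0,0,0,0,0],[0,0,0,0,0,0,0],[0,0,0,0,0,0,0],[0,0,0,0,0,0,0],[0,0,0,0,0,0,0],[0,0,0,0,0,0,0],[0,0,0,0,0,0,0]], squeeze=80)

```text
time: 12.05
ee_pos: [0.5249, -0.0759, 0.2096]
tcp_rot: [0.001, 0.125, 0.992, 0.001]
wrist_force: [1.5, 4.2, 5.3]
grip_width: 0.0098
finger_force: 78.0
```

```bash
python3 - <<'E'
from h import *
s=monitor.state(); print(s["ee_pos"],s["grip_width"],s["wrist_force"])
# chord in tool frame for steps of d deg about hinge, tool at (x toward gate 41, y 145 toward hinge)
for d in(5,6,7):
    a=np.radians(d); h=np.array([.041,.145])*1e3  # bar->hinge in tool xy; tool turns +a about tool z
    c,s_=np.cos(a),np.sin(a); R=np.array([[c,-s_],[s_,c]])
    print(d,(h-R@h).round(2))
E
```

```text
[ 0.52493236 -0.07594586  0.20958684] 0.009804936708207805 [1.47276964 4.16636073 5.25378452]
5 [12.79 -3.02]
6 [15.38 -3.49]
7 [17.98 -3.92]
```

Call:
jog_arm(plan=[[12.5,4.1,0,0,0,5,0],[12.5,4.1,0,0,0,5,0],[12.5,4.1,0,0,0,5,0],[12.5,4.1,0,0,0,5,0],[12.5,4.1,0,0,0,5,0],[12.5,4.1,0,0,0,5,0]], squeeze=100)

```text
time: 12.8
ee_pos: [0.4709, -0.02, 0.2096]
tcp_rot: [0.003, 0.379, 0.925, 0.002]
wrist_force: [13.9, 3.1, -3.5]
grip_width: 0.0094
finger_force: 97.5
```

```bash
cat > st.py <<'E'
from h import *
s=monitor.state(); e=s["ee_pos"]; v=e[:2]-H
th=.034+np.arctan2(-.145,-.041)-np.arctan2(v[1],v[0]); R=Ro.from_quat(s["tcp_rot"][[1,2,3,0]]).as_matrix()
print(s["time"],e,"theta",th%6.2832,"r",np.hypot(*v),"toolang",.034-np.arctan2(-R[0,1],R[1,1]),s["grip_width"],s["finger_force"],s["wrist_force"].round(1),s["joint_positions"].round(2))
E
python3 st.py
```

```text
12.8 [ 0.47089438 -0.02000292  0.20964151] theta 0.8171346369835171 r 0.14959593459224424 toolang 0.8110330037321082 0.009435948874019627 97.46792435646057 [13.9  3.1 -3.5] [-0.54  0.05  0.54  1.83 -0.03  1.26  0.8 ]
```

Call:
jog_arm(plan=[[12.5,4.1,0,0,0,5,0],[12.5,4.1,0,0,0,5,0],[12.5,4.1,0,0,0,5,0],[12.5,4.1,0,0,0,5,0],[12.5,4.1,0,0,0,5,0],[12.5,4.1,0,0,0,5,0],[12.5,4.1,0,0,0,5,0],[0,0,0,0,0,0,0]])

```text
time: 13.8
ee_pos: [0.4523, 0.0671, 0.2097]
tcp_rot: [0.003, 0.639, 0.769, 0.002]
wrist_force: [12.4, -3.2, -1.1]
grip_width: 0.0095
finger_force: 98.5
```

```bash
python3 st.py
```

```text
13.8 [0.45232032 0.06710257 0.20965049] theta 1.4216297250291783 r 0.14961769525711302 toolang 1.4215537508580185 0.009520951131425672 98.49526762962341 [12.4 -3.2 -1.1] [-0.65  0.02  0.44  1.86 -0.    1.26 -0.03]
```

Call:
jog_arm(plan=[[12.5,4.1,0,0,0,5,0],[12.5,4.1,0,0,0,5,0],[10,3.2,0,0,0,4,0],[0,0,0,0,0,0,0],[0,0,0,0,0,0,0],[0,0,0,0,0,0,0],[0,0,0,0,0,0,0],[0,0,0,0,0,0,0]])

```text
time: 14.8
ee_pos: [0.4594, 0.1014, 0.2096]
tcp_rot: [0.002, 0.729, 0.685, 0.002]
wrist_force: [7.9, -3.8, 2.7]
grip_width: 0.009
finger_force: 98.9
```

```bash
python3 st.py; python3 - <<'E'
from h import *
im=viewer.camera("side")[100:300,180:400]; cv2.imwrite("pics/end.png",cv2.resize(im[:,:,::-1],(660,600),interpolation=cv2.INTER_CUBIC))
E
```

```text
14.8 [0.45942169 0.10136722 0.20963683] theta 1.655901272978002 r 0.14979957928598533 toolang 1.6668471733685355 0.009008810160404475 98.92341613769531 [ 7.9 -3.8  2.7] [-0.69  0.05  0.42  1.83 -0.02  1.26 -0.33]
```

View pics/end.png

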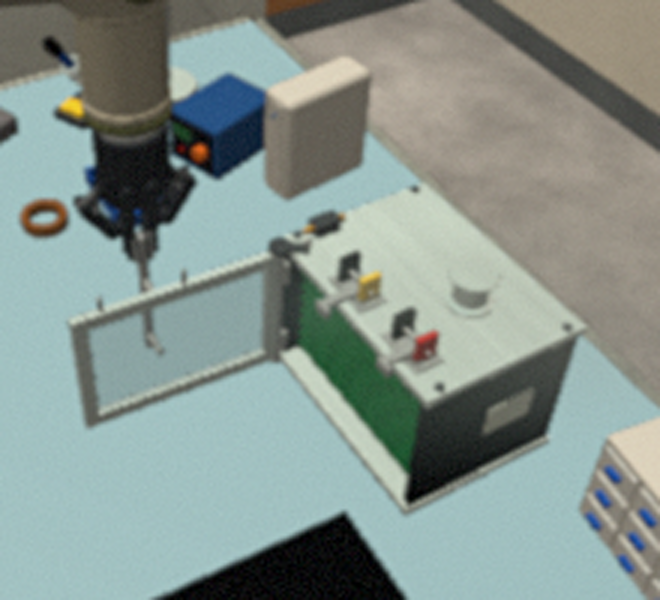

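The gate stands wide with its bar at (145,245) in the gripper. The spool and catches are in place. I'll hold briefly to check the grip is steady.

Call:
jog_arm(plan=[[0,0,0,0,0,0,0],[0,0,0,0,0,0,0],[0,0,0,0,0,0,0],[0,0,0,0,0,0,0],[0,0,0,0,0,0,0],[0,0,0,0,0,0,0],[0,0,0,0,0,0,0],[0,0,0,0,0,0,0]])

```text
time: 15.85
ee_pos: [0.4594, 0.1014, 0.2096]
tcp_rot: [0.002, 0.729, 0.685, 0.002]
wrist_force: [8.7, -4.6, 3.0]
grip_width: 0.009
finger_force: 98.9
```

```bash
python3 st.py; python3 -c "
from station import manip; print(manip.hand_in())"
```

```text
15.85 [0.45940972 0.10136    0.20963018] theta 1.655830004081528 r 0.1498085939134304 toolang 1.6668748977144894 0.00902123776685365 98.92229676246643 [ 8.7 -4.6  3. ] [-0.69  0.05  0.42  1.83 -0.02  1.26 -0.33]
the job is handed in; nothing more can be done
None
```

I pinched the red catch, then the yellow, and swung the gate past its detent to about 95°; I handed in at 15.9 s with the pull bar still gripped and the hold steady, but no verdict came back.

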